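# Lock the vial plate on the shuttle and index it to the reader

## Task

Mount the vial plate on the shuttle carrier while the carrier is still at its loading station: lower its two keyholes over the two headed studs until the plate lies flat, then slide it until the studs are fully home in the narrow ends of the slots. Then push the carrier along its rail to the next station, the middle one in front of the reader, so that it clicks into the detent there, without running on past it. Leave the two small dropper bottles standing where they are.

Things in the scene. Friction and masses are not known exactly. Their poses are not given: they have to be found in the camera images.
- shuttle_rail: Fixed aluminium rail, base 110 x 367 x 10 mm, end blocks 46 mm high. Origin: on the worktop, on the rail's centre line at the middle station. y runs along the rail, the carrier's way; -x faces the robot (yaw within 0.2 rad). Stations at y = -80 (loading), 0 (reader), +80 mm, each with a black pointer on the front edge. Grey reader 34 x 50 x 76 mm high behind the middle one, at x = +74 mm.
- carrier (a joint): Carrier travel along the rail's y, m: 0 loading station (starts here), 0.080 middle station, 0.160 last. A spring ball holds it at each: about 8 N to break out or click in; it draws the carrier in from within 5 mm and centres it to about 0.5 mm. From 6 to 13 mm off, a ridge pushes it away from the station. Elsewhere it slides with 1 to 2 N and stays where it is left.
- stud_mid (a point): Point on the carrier's flat top midway between its two headed studs, 50 mm above the worktop; axes as the rail's. Carrier: dark steel block, top 80 mm (x), y from -92 to +75 mm of this point. Studs upright at y = -55 and +55 mm: shank 8 mm diameter, 8 mm high; head 16 mm diameter, bevelled; stud top 13.5 mm above the carrier.
- push_lug (a point): Middle of the pushing face of the carrier's black upright lug, 80 mm above the worktop; axes as the rail's, the face looks to -y. The lug is 50 mm wide (x), 10 mm thick (y, from this face to +10 mm), stands on the carrier's trailing end and reaches 91 mm above the worktop. The end block behind it is 46 mm high.
- vial_plate: Loose steel plate 60 (x) x 150 (y) x 5 mm, 0.2 to 0.42 kg; yaw within 0.4 rad. White block 36 (x) x 72 (y) mm on its middle, top 47 mm above the underside (grip across the 36 mm); three grey caps on it reach 62 mm. Origin: centre of underside. Keyholes at y = -55, +55 mm: hole 24 mm across at x = -10 mm, from it a 12 mm slot runs to +x, shank centre at x = +10 mm when at the slot's end.
- plate_entry (a point): Point on the plate's underside midway between the centres of the two wide holes (x = -10 mm, y = 0 of the plate); axes as the plate's. Over stud_mid when the holes are over the studs.
- plate_lock (a point): Point on the plate's underside midway between the shank positions at the narrow ends of the two slots (x = +10 mm, y = 0 of the plate); axes as the plate's. On stud_mid when the plate is locked: the plate slides 20 mm along its -x to get there.
- dropper_red: Loose dropper bottle, white with a red cap, 37 mm diameter, 69 mm high, standing in front of the rail near its far end; bystander. Origin: centre of its underside.
- dropper_brown: Loose dropper bottle, brown with a black cap, 30 mm diameter, 62 mm high, standing behind the vial plate; bystander. Origin: centre of its underside.

How it is judged:
By the outcome, as a careful person would: the job done as asked, in the order asked, and still so for the second after the job is handed in, with the robot touching nothing.
It also fails if it takes over 58 s, if anything falls off the work surface, if the arm or the gripper's body presses on something with over 40 N, if the wrist force passes 120 N, or if a joint passes its speed limit or range.

## Robot

A 6-joint arm with a two-finger parallel gripper is mounted at the origin on a cart in front of the work surface, level with it; the furniture and walls round the work are solid. World frame = base frame: x ahead of the robot, y to its left, z up, the work surface at z = 0. Lengths are in m, angles in rad, forces in N, time in s.
With the tool pointing down it reaches from about 0.3 to 0.775 m from the base axis. Payload 14.6 kg.
Tool frame: the origin (TCP) lies between the finger pads; the fingertips stand ctrl.tip_extent ahead of it and the grasp point (between the pads) lies 3 mm ahead of it (ctrl.tip_extent is the distance from the TCP to the fingertips, in m); z points along the fingers, y is the line along which they close (so a half turn about z gives the same grasp; the last joint's range is limited). The gripper opens to 94 mm and grips with 3 to 60 N. Pads are 16 mm wide; open, the fingers measure 119 mm over their backs; the gripper's body (75 mm by 177 mm) begins 78 mm behind the grasp point.
Start: joints at [-1.249, 0.3, 1.521, -0, 1.321, -0.067], TCP at [0.208, -0.509, 0.227] pointing down, gripper open.
Joint ranges: [-3.03, 3.03], [-0.79, 2.21], [0.23, 2.52], [-1.04, 4.18], [0, 3.07], [-2.55, 2.55]. Speed limits (rad/s): [2.22, 2.22, 2.57, 3.14, 3.14, 3.14].

## Interface

Orientations are given as [roll, pitch, yaw] about the fixed x, y, z axes, in that order (R = Rz(yaw) Ry(pitch) Rx(roll)).
In Python, from station import ctrl, eyes gives the robot as it stands (ctrl), with the cameras (eyes).
- The arm moves only by the tool shift_gripper, called after ">>>" by a JSON object that holds its "fn" and its "kwargs". Schema: {"type":"object","properties":{"increments":{"type":"array","items":{"type":"object","properties":{"pos":{"type":"array","items":{"type":"number"},"minItems":3,"maxItems":3},"turn_vec":{"type":"array","items":{"type":"number"},"minItems":3,"maxItems":3}},"additionalProperties":false},"minItems":1,"maxItems":10},"aperture":{"type":"number"},"squeeze":{"type":"number"},"only":{"type":"string"},"quiet":{"type":"boolean"},"lines":{"type":"string"}},"required":["increments"],"additionalProperties":false}. increments is a list of rows, 1 to 10 of them, each an object with the fields pos (a list: dx, dy, dz in fractions of the full range, 1 being 0.3 m), turn_vec (a list: a rotation vector rx, ry, rz in normalised numbers (1 is pi rad)); a field left out counts as zero; each row shifts and turns the commanded pose from where the row before left it, along the tool's axes as they then stand; what a row does not reach is not made up. A row lasts 1/10 s, in which the tool goes at most 0.05 m and 0.15 rad, less where a joint would pass 70% of its speed; a pose out of reach is approached as far as the arm can. aperture is the finger opening in m, set as the call begins (left out keeps the last). The fingers move at their own pace and stop on an object; squeeze is the grip in N (left out, the last holds). Time passes only in rows, so rows that do not move let the fingers close. The tool returns the time, the measured TCP pose, the force, the opening and the grip force at its end. only (a regular expression) keeps the lines of the reply that match it, lines (a string "A,B") keeps lines A to B, and quiet returns only ok. A shift or turn number past 1, either way, is cut back to 1. Input that does not fit is refused with a message, and nothing moves.
- ctrl.get_obs(): the state, without advancing time (a new reading comes with each control period).
- eyes.camera(name): name is "side" or "top"; returns a dict with "pixels" (480x640x3 uint8, blue, green, red), "fx", "fy", "cx", "cy" (pixels), "extrinsics" (4x4, takes a point from camera to world coordinates). Camera axes: x right, y up, looking along -z (the intrinsics and any distortion apply to the point x, -y, -z); pixel columns grow to the right and rows downward; lengths in m; the calibration is good to about 2 mm. A picture is of the moment at which its call begins. There is no depth.
- ctrl.hand_in(): hands the job in; it is judged then, once.
The state is a dict: "time_s": time; "qpos": joint angles; "joint_vel": joint speeds; "tau": joint torques, N m; "ee_pos": TCP position; "eef_rot": TCP orientation; "force": force on the tool from outside, world axes, zero at the start; "moment": the same for the moment, N m; "grip_width": finger opening in m; "grip_force": force on a finger pad.
Only numpy, scipy, OpenCV 4.12 (cv2) and the standard library are available. Lean on these libraries where they do the work, as an engineer would, in place of code of your own. Each camera call takes 0.05 s, during which the arm holds its last target. There are 200 camera calls.

## Working session

There is one attempt and no reset: what is moved stays moved. The work goes in short steps, Python scripts to look and compute and a tool call to move; the robot and the scene stay as the last step left them, time stands still between calls to the robot, and variables do not carry over. Pictures are saved under pics/ and viewed, at most 10 in all, crops included, and the job is handed in when it is done.

```bash
ls; mkdir -p pics
```

Create look.py:
```python
import cv2,numpy as np,pickle,sys
from station import ctrl, eyes
def snap(name,out):
    c=eyes.camera(name); cv2.imwrite(f'pics/{out}.png',c['pixels']); pickle.dump(c,open(f'pics/{out}.pkl','wb')); return c
```

Run:
```python
from look import *
for n in('side','top'):
    c=snap(n,n+'0'); print({k:v for k,v in c.items() if k!='pixels'})
print(ctrl.get_obs(),ctrl.tip_extent)
```

```text
pics
station.py
{'fx': 485.77209018304967, 'fy': 485.77209018304967, 'cx': 319.6363384143636, 'cy': 240.07027950251435, 'extrinsics': array([[-0.8660679 ,  0.32044999, -0.38371629,  0.06611676],
       [-0.49974817, -0.57543892,  0.64739617,  0.71121428],
       [-0.0133472 ,  0.75245056,  0.65851348,  0.82060925],
       [ 0.        ,  0.        ,  0.        ,  1.        ]])}
{'fx': 608.5796923857131, 'fy': 608.5796923857131, 'cx': 310.5893202071756, 'cy': 243.06998979120578, 'extrinsics': array([[ 0.02830944,  0.99715179, -0.06990623,  0.41278451],
       [-0.99937853,  0.02676446, -0.02293963, -0.05018888],
       [-0.02100329,  0.07051219,  0.99728977,  1.4104792 ],
       [ 0.        ,  0.        ,  0.        ,  1.        ]])}
{'time_s': 0.1, 'qpos': array([-1.24859974e+00,  3.00397359e-01,  1.52147638e+00,  1.39392330e-05,
        1.32069960e+00, -6.65933423e-02]), 'joint_vel': array([-0.00063865, -0.00263558, -0.00070172,  0.00035146, -0.00070869,
       -0.00041495]), 'tau': array([ 1.65874961e-03, -5.32638216e+01, -3.53283799e+01,  7.09431642e-02,
        2.33953045e-02, -3.91968604e-05]), 'ee_pos': array([ 0.20842947, -0.50876468,  0.22697106]), 'eef_rot': array([-3.14061504e+00, -7.87309654e-05,  3.88786432e-01]), 'force': array([ 0.14814224, -0.82074226, -0.62198008]), 'moment': array([ 0.0004452 , -0.04609576, -0.0114058 ]), 'grip_force': 0.0, 'grip_width': 0.09375329371338476} 0.022
```

View pics/top0.png

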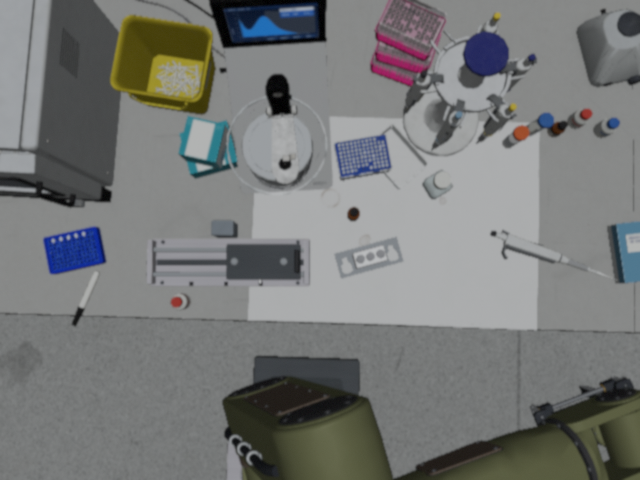

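View pics/side0.png

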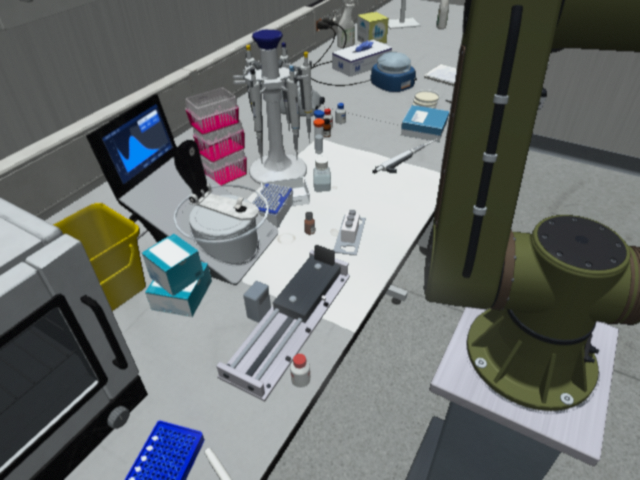

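The top view shows the rail at cols 148-310, rows 238-287, with the carrier at its right end. The plate is near (369,257), the brown bottle at (353,214) and the red one at (179,301). I'll enlarge both views.

Run:
```python
import cv2
t=cv2.imread('pics/top0.png'); s=cv2.imread('pics/side0.png')
cv2.imwrite('pics/t1.png',cv2.resize(t[225:300,215:415],None,fx=4,fy=4,interpolation=cv2.INTER_CUBIC))
cv2.imwrite('pics/s1.png',cv2.resize(s[200:350,240:380],None,fx=4,fy=4,interpolation=cv2.INTER_CUBIC))
```

```text
(no output)
```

View pics/t1.png

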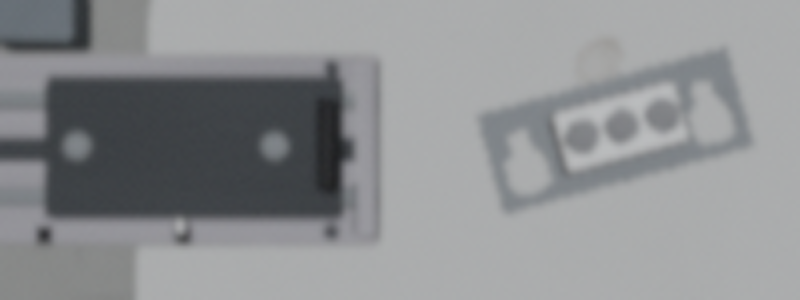

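View pics/s1.png

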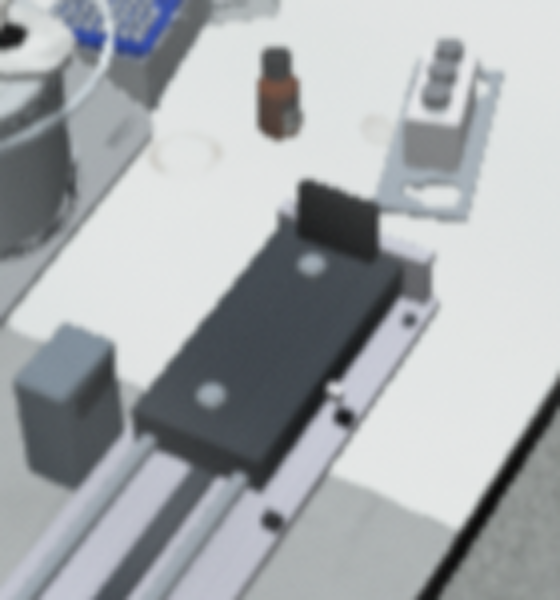

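Create geo.py:
```python
import numpy as np,pickle
C={n:pickle.load(open(f'pics/{n}0.pkl','rb')) for n in('top','side')}
def ray(n,u,v):
    c=C[n];E=c['extrinsics'];d=np.array([(u-c['cx'])/c['fx'],-(v-c['cy'])/c['fy'],-1]);d=E[:3,:3]@d
    return E[:3,3],d/np.linalg.norm(d)
def tri(a,b):
    (p,d),(q,e)=ray('top',*a),ray('side',*b)
    s=np.linalg.lstsq(np.c_[d,-e],q-p,rcond=None)[0]; x,y=p+s[0]*d,q+s[1]*e
    return (x+y)/2,np.linalg.norm(x-y)
def onz(n,a,z):
    p,d=ray(n,*a); return p+d*(z-p[2])/d[2]
T=lambda u,v:(215+(u+.5)/4-.5,225+(v+.5)/4-.5)
S=lambda u,v:(240+(u+.5)/4-.5,200+(v+.5)/4-.5)
```

Run:
```python
from geo import *
np.set_printoptions(precision=4,suppress=True)
M={'stud+':((77,146),(210,394),.0635),'stud-':((274,146),(311,263),.0635),'pl++':((478,116),(377,206),.005),'pl+-':((505,213),(467,219),.005),'pl--':((752,147),(501,71),.005),
'cap-':((662,115),(450,45),.062),'cap0':((622,126),(443,67),.062),'cap+':((581,136),(436,91),.062)}
for k,(a,b,z) in M.items(): print(k,*tri(T(*a),S(*b)),'top',onz('top',T(*a),z),'side',onz('side',S(*b),z))
print('pl-+',onz('top',T(727,48),.005))
for p in [(527,178),(714,122)]: print('hole',onz('top',T(*p),.005))
for p in [(319,98),(319,192),(338,98),(338,192)]: print('lugtop',onz('top',T(*p),.091))
for p in [(48,77),(46,214),(341,215),(341,80)]: print('carr',onz('top',T(*p),.05))
```

```text
stud+ [0.4645 0.1514 0.0614] 0.004615595461332759 top [0.4625 0.15   0.0635] side [0.4656 0.154  0.0635]
stud- [0.4675 0.0416 0.0622] 0.0044091041962859515 top [0.4655 0.0405 0.0635] side [0.4688 0.0437 0.0635]
pl++ [ 0.4891 -0.0726  0.0045] 0.0017138774073151425 top [ 0.4883 -0.0729  0.005 ] side [ 0.4896 -0.0717  0.005 ]
pl+- [ 0.4343 -0.0893  0.0047] 0.003154720946995482 top [ 0.4328 -0.0899  0.005 ] side [ 0.4356 -0.0883  0.005 ]
pl-- [ 0.4776 -0.2295  0.0067] 0.006481004426013628 top [ 0.4747 -0.231   0.005 ] side [ 0.4814 -0.23    0.005 ]
cap- [ 0.4903 -0.1729  0.0623] 0.003937331173257901 top [ 0.4886 -0.1737  0.062 ] side [ 0.4923 -0.1724  0.062 ]
cap0 [ 0.4838 -0.1508  0.0623] 0.0042708403800321365 top [ 0.4819 -0.1518  0.062 ] side [ 0.4859 -0.1503  0.062 ]
cap+ [ 0.4774 -0.1285  0.0613] 0.0037076472068881612 top [ 0.4757 -0.1293  0.062 ] side [ 0.4787 -0.127   0.062 ]
pl-+ [ 0.5315 -0.2156  0.005 ]
hole [ 0.4533 -0.1021  0.005 ]
hole [ 0.4886 -0.2089  0.005 ]
lugtop [0.4911 0.015  0.091 ]
lugtop [0.4401 0.0135 0.091 ]
lugtop [0.4914 0.0047 0.091 ]
lugtop [0.4404 0.0032 0.091 ]
carr [0.5013 0.1698 0.05  ]
carr [0.4244 0.168  0.05  ]
carr [0.4285 0.0028 0.05  ]
carr [0.504 0.005 0.05 ]
```

Heights check: studs measure 62 mm (63.5 expected), the plate 5 mm and the caps 62 mm. The plate centre is at (0.483,-0.151) with yaw 0.289, stud_mid is at (0.465,0.096) with yaw 0.025, and the two views differ by about 3 mm. The holes are on the robot side, so the plate locks by sliding toward the robot.

Create rel.py:
```python
# python3 rel.py x y z yaw : shift in the tool's present axes, and turn about tool z
import sys,numpy as np
from station import ctrl, eyes
from scipy.spatial.transform import Rotation as R
o=ctrl.get_obs(); r=R.from_euler('xyz',o['eef_rot']); x,y,z,w=map(float,sys.argv[1:5])
t=R.from_euler('xyz',[np.pi,0,w]); np.set_printoptions(precision=4,suppress=True)
print('shift',r.inv().apply(np.array([x,y,z])-o['ee_pos']),'turn',(r.inv()*t).as_rotvec(),'pos',o['ee_pos'],o['eef_rot'],'F',o['force'],'M',o['moment'])
```

```bash
python3 rel.py 0.483 -0.1512 0.18 1.860
```

```text
shift [ 0.3896 -0.2268  0.0472] turn [-0.0007 -0.0008 -1.4712] pos [ 0.2084 -0.5088  0.227 ] [-3.1406 -0.0001  0.3888] F [ 0.1481 -0.8207 -0.622 ] M [ 0.0004 -0.0461 -0.0114]
```

Units first: shifts go in shares of 0.3 m and turns go in shares of pi rad. So 0.039 m is 0.13, -0.0227 m is -0.0757.

>>> {"fn": "shift_gripper", "kwargs": {"increments": [{"pos":[0.13,-0.0757,0.01]},{"pos":[0.13,-0.0757,0.01]},{"pos":[0.13,-0.0757,0.01]},{"pos":[0.13,-0.0757,0.01]},{"pos":[0.13,-0.0757,0.01]},{"pos":[0.13,-0.0757,0.01]},{"pos":[0.13,-0.0757,0.01]},{"pos":[0.13,-0.0757,0.01]},{"pos":[0.13,-0.0757,0.01]},{"pos":[0.13,-0.0757,0.01]}], "aperture": 0.094}}

```text
time_s: 1.1
ee_pos: [0.4841, -0.1493, 0.1972]
eef_rot: [-3.141, 0.0, 0.389]
force: [-0.3, -0.7, -0.3]
grip_width: 0.0943
grip_force: 0.0
```

>>> {"fn": "shift_gripper", "kwargs": {"increments": [{"turn_vec":[0,0,-0.0468]},{"turn_vec":[0,0,-0.0468]},{"turn_vec":[0,0,-0.0468]},{"turn_vec":[0,0,-0.0468]},{"turn_vec":[0,0,-0.0468]},{"turn_vec":[0,0,-0.0468]},{"turn_vec":[0,0,-0.0468]},{"turn_vec":[0,0,-0.0468]},{"turn_vec":[0,0,-0.0468]},{"turn_vec":[0,0,-0.0468]}]}}

```text
time_s: 2.1
ee_pos: [0.4832, -0.151, 0.1972]
eef_rot: [-3.141, -0.0, 1.865]
force: [-0.1, 0.4, -0.1]
grip_width: 0.0943
grip_force: 0.0
```

>>> {"fn": "shift_gripper", "kwargs": {"increments": [{},{}]}}

```text
time_s: 2.3
ee_pos: [0.4833, -0.151, 0.1973]
eef_rot: [-3.141, -0.0, 1.854]
force: [0.7, 0.3, 0.3]
grip_width: 0.0938
grip_force: 0.0
```

```bash
python3 rel.py 0.483 -0.1512 0.034 1.860
```

```text
shift [-0.0002 -0.0003  0.1633] turn [-0.0003 -0.0003 -0.0057] pos [ 0.4833 -0.151   0.1973] [-3.1413 -0.0002  1.8543] F [0.7412 0.3296 0.2554] M [-0.0135 -0.086   0.0111]
```

Converted, 0.03 m is 0.1, 0.02 m is 0.0667, -0.003 rad is -0.001.

>>> {"fn": "shift_gripper", "kwargs": {"increments": [{"pos":[0,0,0.0667],"turn_vec":[0,0,-0.001]},{"pos":[0,0,0.1],"turn_vec":[0,0,-0.001]},{"pos":[0,0,0.1]},{"pos":[0,0,0.1]},{"pos":[0,0,0.0667]},{"pos":[0,0,0.0667]},{"pos":[0,0,0.0433]},{},{}], "aperture": 0.06}}

```text
time_s: 3.2
ee_pos: [0.4836, -0.1511, 0.035]
eef_rot: [3.141, 0.0, 1.864]
force: [0.7, 0.2, 0.3]
grip_width: 0.0601
grip_force: 0.0
```

```bash
python3 rel.py 0.483 -0.1512 0.034 1.860
```

```text
shift [ 0.0001 -0.0006  0.001 ] turn [0.0004 0.0002 0.0036] pos [ 0.4836 -0.1511  0.035 ] [3.1412 0.0002 1.8636] F [0.6614 0.2471 0.273 ] M [-0.0547 -0.0958  0.025 ]
```

Close, lift, then go toward the carrier.

>>> {"fn": "shift_gripper", "kwargs": {"increments": [{},{},{},{},{},{}], "aperture": 0.02, "squeeze": 40}}

```text
time_s: 3.8
ee_pos: [0.4835, -0.1511, 0.0349]
eef_rot: [3.141, 0.0, 1.865]
force: [-1.1, 0.3, 6.1]
grip_width: 0.0362
grip_force: 40.0
```

>>> {"fn": "shift_gripper", "kwargs": {"increments": [{"pos":[0,0,-0.0333]},{"pos":[0,0,-0.0667]},{"pos":[0,0,-0.1]},{"pos":[0,0,-0.1]},{"pos":[0,0,-0.0667]},{"pos":[0,0,-0.0333]},{},{}]}}

```text
time_s: 4.6
ee_pos: [0.4829, -0.1509, 0.1535]
eef_rot: [-3.141, -0.001, 1.865]
force: [-0.6, 0.1, -2.8]
grip_width: 0.0358
grip_force: 40.0
```

```bash
python3 rel.py 0.475 0.0965 0.13 1.596
```

```text
shift [0.239  0.0641 0.0237] turn [-0.0011 -0.0007  0.2688] pos [ 0.4829 -0.1509  0.1535] [-3.1406 -0.0008  1.8648] F [-0.6068  0.1253 -2.7513] M [-0.0476 -0.0621  0.0044]
```

>>> {"fn": "shift_gripper", "kwargs": {"increments": [{"pos":[0.0333,0.0067,0]},{"pos":[0.09,0.0233,0]},{"pos":[0.11,0.03,0]},{"pos":[0.11,0.03,0]},{"pos":[0.11,0.03,0]},{"pos":[0.11,0.03,0]},{"pos":[0.11,0.03,0]},{"pos":[0.09,0.0233,0]},{"pos":[0.0333,0.01,0]},{}]}}

```text
time_s: 5.6
ee_pos: [0.4748, 0.0973, 0.1538]
eef_rot: [-3.14, -0.0, 1.867]
force: [-0.3, -0.3, -2.0]
grip_width: 0.0357
grip_force: 40.0
```

>>> {"fn": "shift_gripper", "kwargs": {"increments": [{"turn_vec":[0,0,0.0159]},{"turn_vec":[0,0,0.0223]},{"turn_vec":[0,0,0.0223]},{"turn_vec":[0,0,0.0159]},{"turn_vec":[0,0,0.0092]},{},{},{}]}}

```text
time_s: 6.4
ee_pos: [0.4753, 0.0961, 0.1544]
eef_rot: [-3.142, 0.0, 1.596]
force: [0.5, 0.1, -2.9]
grip_width: 0.0353
grip_force: 40.0
```

```bash
python3 rel.py 0.475 0.0965 0.13 1.596
```

Run:
```python
from look import *
t=snap('top','top1')['pixels']; s=snap('side','side1')['pixels']
a=cv2.resize(t[210:300,215:325],(550,450),interpolation=cv2.INTER_CUBIC);b=cv2.resize(s[200:350,230:380],None,fx=4,fy=4,interpolation=cv2.INTER_CUBIC)
cv2.imwrite('pics/t2.png',a);cv2.imwrite('pics/s2.png',b)
```

```text
shift [ 0.0004 -0.0003  0.0244] turn [-0.0001  0.      0.0005] pos [0.4753 0.0961 0.1544] [-3.1415  0.      1.5965] F [ 0.5494  0.1197 -2.888 ] M [-0.0435 -0.0578  0.0016]
```

View pics/t2.png

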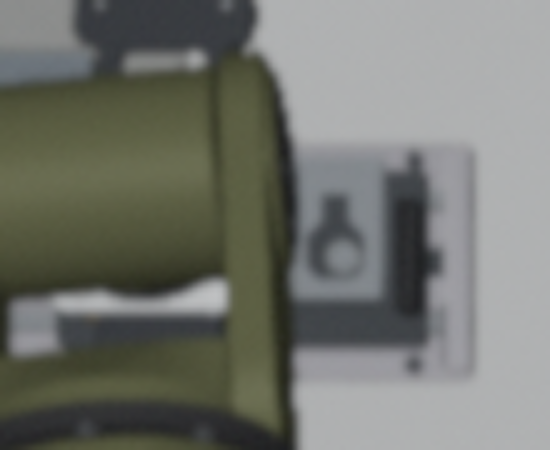

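View pics/s2.png

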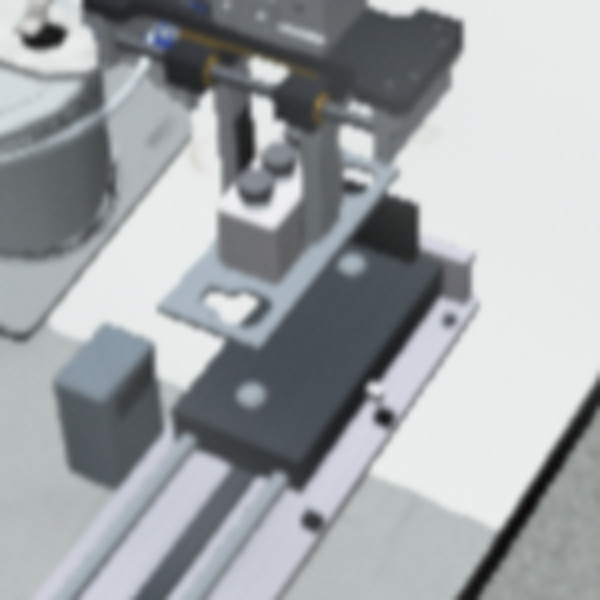

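The top crop shows the -y wide hole centred near (336,251) and the stud seen through it near (344,256). The side crop shows the plate's near corners at (160,308) and (255,347), its far-right corner at (398,173) and the studs at (250,394) and (351,263). Next I'll compute the offsets.

Run:
```python
from geo import *
np.set_printoptions(precision=4,suppress=True)
T2=lambda u,v:(215+(u+.5)/5-.5,210+(v+.5)/5-.5); S2=lambda u,v:(230+(u+.5)/4-.5,200+(v+.5)/4-.5)
zt=.1244
h=onz('top',T2(336,251),zt); s=onz('top',T2(344,256),.0635); s0=onz('top',T(274,146),.0635)
print('top hole',h,'stud',s,s0,'plate right edge',onz('top',T2(384,158),zt),onz('top',T2(382,300),zt))
A,B,D=[onz('side',S2(*p),zt) for p in((160,306),(255,344),(398,172))]
c=(A+D)/2; print('side corners',A,B,D,'len',np.linalg.norm(A-B),np.linalg.norm(D-B),'centre',c,'yaw',np.arctan2(-(B-D)[0],(B-D)[1]),np.arctan2((A-B)[1],(A-B)[0]))
p,q=onz('side',S2(250,394),.0635),onz('side',S2(351,263),.0635); m=(p+q)/2; print('studs',p,q,'mid',m,'yaw',np.arctan2(-(p-q)[0],(p-q)[1]))
print('side: centre-mid',c-m,'hole+',onz('side',S2(248,310),zt))
```

```text
top hole [0.4658 0.0393 0.1244] stud [0.4662 0.0399 0.0635] [0.4655 0.0405 0.0635] plate right edge [0.5058 0.0202 0.1244] [0.4456 0.0192 0.1244]
side corners [0.5046 0.171  0.1244] [0.4489 0.1698 0.1244] [0.4497 0.024  0.1244] len 0.05573019419083891 0.14575986978931238 centre [0.4772 0.0975 0.1244] yaw 0.005128071975464901 0.02153024496023558
studs [0.4656 0.154  0.0635] [0.4688 0.0437 0.0635] mid [0.4672 0.0988 0.0635] yaw 0.029369605380853134
side: centre-mid [ 0.01   -0.0013  0.0609] hole+ [0.4645 0.1517 0.1244]
```

The fit is nearly right: x is correct and y needs about +1 mm. Lowering to just above the stud heads, then slowly onto the carrier.

Converted, 0.02 m is 0.0667, 0.001 m is 0.0033.

>>> {"fn": "shift_gripper", "kwargs": {"increments": [{"pos":[0.0033,0,0.0333]},{"pos":[0,0,0.0667]},{"pos":[0,0,0.05]},{"pos":[0,0,0.02]},{"pos":[0,0,0.01]},{"pos":[0,0,0.01]},{"pos":[0,0,0.0067]},{"pos":[0,0,0.0067]},{}]}}

```text
time_s: 7.4
ee_pos: [0.4753, 0.0972, 0.0935]
eef_rot: [3.141, 0.0, 1.596]
force: [0.1, 0.4, -3.3]
grip_width: 0.0355
grip_force: 40.0
```

>>> {"fn": "shift_gripper", "kwargs": {"increments": [{"pos":[0,0,0.0067]},{"pos":[0,0,0.0067]},{"pos":[0,0,0.0033]},{"pos":[0,0,0.0033]},{},{}]}}

```text
time_s: 8.0
ee_pos: [0.4753, 0.0973, 0.0875]
eef_rot: [3.142, -0.0, 1.596]
force: [-0.1, 0.2, -2.1]
grip_width: 0.0354
grip_force: 40.0
```

```bash
python3 rel.py 0.475 0.097 0.085 1.596
```

```text
shift [-0.0003 -0.0003  0.0025] turn [ 0.     -0.     -0.0002] pos [0.4753 0.0973 0.0875] [ 3.1416 -0.      1.5958] F [-0.0883  0.2178 -2.1353] M [ 0.0284 -0.1209  0.0296]
```

Converted, 0.001 m is 0.0033.

>>> {"fn": "shift_gripper", "kwargs": {"increments": [{"pos":[0,0,0.0033]},{},{"pos":[0,0,0.0033]},{}]}}

```text
time_s: 8.4
ee_pos: [0.4752, 0.0972, 0.0853]
eef_rot: [-3.141, 0.0, 1.596]
force: [0.9, 0.0, -2.3]
grip_width: 0.0361
grip_force: 40.0
```

>>> {"fn": "shift_gripper", "kwargs": {"increments": [{"pos":[0,0,0.0017]},{},{}]}}

```text
time_s: 8.7
ee_pos: [0.4753, 0.0973, 0.0849]
eef_rot: [-3.142, -0.0, 1.596]
force: [0.8, -0.2, -1.9]
grip_width: 0.0356
grip_force: 40.0
```

Converted, 0.0007 m is 0.0023.

>>> {"fn": "shift_gripper", "kwargs": {"increments": [{"pos":[0,0,0.0023]},{},{}]}}

```text
time_s: 9.0
ee_pos: [0.4753, 0.0974, 0.0849]
eef_rot: [3.141, -0.0, 1.596]
force: [-4.7, 0.1, 8.1]
grip_width: 0.0357
grip_force: 40.0
```

>>> {"fn": "shift_gripper", "kwargs": {"increments": [{"pos":[0,0,0.0023]},{},{}]}}

```text
time_s: 9.3
ee_pos: [0.4754, 0.0974, 0.0848]
eef_rot: [3.141, -0.0, 1.596]
force: [-9.3, -0.1, 18.3]
grip_width: 0.0355
grip_force: 40.0
```

Contact at z=0.0849 matches the plate lying flat. I'll ease the pressure and slide along -x.

Converted, -0.002 m is -0.0067, -0.0009 m is -0.003.

>>> {"fn": "shift_gripper", "kwargs": {"increments": [{"pos":[0,0,-0.003]},{"pos":[0,-0.0067,0]},{"pos":[0,-0.0067,0]},{"pos":[0,-0.0067,0]},{"pos":[0,-0.0067,0]},{}]}}

```text
time_s: 9.9
ee_pos: [0.4676, 0.0971, 0.0849]
eef_rot: [3.14, -0.0, 1.596]
force: [3.5, 0.2, 5.9]
grip_width: 0.0356
grip_force: 40.0
```

```bash
python3 rel.py 0.4553 0.0968 0.085 1.596
```

```text
shift [ 0.     -0.0123 -0.0001] turn [ 0.0013 -0.0001 -0.0002] pos [0.4676 0.0971 0.0849] [ 3.1403 -0.0001  1.5958] F [3.463 0.16  5.894] M [-0.0533 -0.5394  0.0441]
```

Converted, -0.002 m is -0.0067.

>>> {"fn": "shift_gripper", "kwargs": {"increments": [{"pos":[0,-0.0067,0]},{"pos":[0,-0.0067,0]},{"pos":[0,-0.0067,0]},{"pos":[0,-0.0067,0]},{"pos":[0,-0.0067,0]},{}]}}

```text
time_s: 10.5
ee_pos: [0.4576, 0.0968, 0.0849]
eef_rot: [3.14, -0.0, 1.596]
force: [2.9, 1.3, 7.1]
grip_width: 0.0357
grip_force: 40.0
```

>>> {"fn": "shift_gripper", "kwargs": {"increments": [{"pos":[0,-0.0033,0]},{"pos":[0,-0.0033,0]},{}]}}

```text
time_s: 10.8
ee_pos: [0.4557, 0.0968, 0.0849]
eef_rot: [3.14, -0.0, 1.596]
force: [3.8, -0.7, 6.5]
grip_width: 0.0358
grip_force: 40.0
```

```bash
python3 rel.py 0.4553 0.0968 0.085 1.596
```

```text
shift [ 0.     -0.0004 -0.0001] turn [ 0.0015 -0.0001 -0.0002] pos [0.4557 0.0968 0.0849] [ 3.1401 -0.0001  1.5958] F [ 3.8206 -0.6807  6.4509] M [-0.1076 -0.6484  0.0308]
```

Converted, -0.0007 m is -0.0023.

>>> {"fn": "shift_gripper", "kwargs": {"increments": [{"pos":[0,-0.0023,0]},{}]}}

```text
time_s: 11.0
ee_pos: [0.4551, 0.0968, 0.0849]
eef_rot: [3.14, -0.0, 1.596]
force: [4.3, -0.1, 6.5]
grip_width: 0.0359
grip_force: 40.0
```

>>> {"fn": "shift_gripper", "kwargs": {"increments": [{"pos":[0,-0.0023,0]},{}]}}

```text
time_s: 11.2
ee_pos: [0.4545, 0.0968, 0.0849]
eef_rot: [3.14, -0.0, 1.596]
force: [5.2, -1.0, 5.2]
grip_width: 0.0357
grip_force: 40.0
```

>>> {"fn": "shift_gripper", "kwargs": {"increments": [{"pos":[0,-0.0023,0]},{}]}}

```text
time_s: 11.4
ee_pos: [0.4543, 0.0967, 0.0849]
eef_rot: [3.138, -0.0, 1.596]
force: [10.2, 0.4, 2.0]
grip_width: 0.036
grip_force: 40.0
```

Converted, -0.0008 m is -0.0027.

>>> {"fn": "shift_gripper", "kwargs": {"increments": [{"pos":[0,-0.0027,0]},{}]}}

```text
time_s: 11.6
ee_pos: [0.4541, 0.0967, 0.085]
eef_rot: [3.137, -0.0, 1.596]
force: [13.9, 0.1, -2.3]
grip_width: 0.0359
grip_force: 40.0
```

>>> {"fn": "shift_gripper", "kwargs": {"increments": [{"pos":[0,-0.002,0]},{},{}]}}

```text
time_s: 11.9
ee_pos: [0.4539, 0.0967, 0.085]
eef_rot: [3.135, -0.0, 1.596]
force: [18.5, 0.6, -5.3]
grip_width: 0.0356
grip_force: 40.0
```

Force builds at 21 mm of travel while the plate stands still, so the studs are home. Relaxing, releasing, rising and checking.

Converted, 0.0018 m is 0.006.

>>> {"fn": "shift_gripper", "kwargs": {"increments": [{"pos":[0,0.006,0]},{}]}}

```text
time_s: 12.1
ee_pos: [0.4543, 0.0967, 0.0849]
eef_rot: [3.14, -0.0, 1.596]
force: [5.6, 0.7, 4.8]
grip_width: 0.0356
grip_force: 40.0
```

>>> {"fn": "shift_gripper", "kwargs": {"increments": [{},{},{},{}], "aperture": 0.06}}

```text
time_s: 12.5
ee_pos: [0.4532, 0.0967, 0.0842]
eef_rot: [-3.141, 0.0, 1.596]
force: [-0.3, 0.1, -0.1]
grip_width: 0.0596
grip_force: 0.0
```

>>> {"fn": "shift_gripper", "kwargs": {"increments": [{"pos":[0,0,-0.0333]},{"pos":[0,0,-0.0667]},{"pos":[0,0,-0.1]},{"pos":[0,0,-0.0833]},{"pos":[0,0,-0.0333]},{}]}}

```text
time_s: 13.1
ee_pos: [0.454, 0.0968, 0.1806]
eef_rot: [3.139, -0.0, 1.596]
force: [0.4, 0.7, -0.2]
grip_width: 0.0602
grip_force: 0.0
```

>>> {"fn": "shift_gripper", "kwargs": {"increments": [{"pos":[-0.0667,0.04,0]},{"pos":[-0.1,0,0]},{"pos":[-0.1,0,0]},{"pos":[-0.1,0,0]},{"pos":[-0.0667,0,0]},{},{}], "aperture": 0, "squeeze": 20}}

```text
time_s: 13.8
ee_pos: [0.4685, -0.0327, 0.1784]
eef_rot: [-3.14, -0.0, 1.595]
force: [-0.3, 0.2, -0.5]
grip_width: 0.0071
grip_force: 0.0
```

```bash
python3 rel.py 0.467 -0.03 0.083 1.596
```

Run:
```python
from look import *
t=snap('top','top2')['pixels']; s=snap('side','side2')['pixels']
a=cv2.resize(t[225:300,215:325],(440,300),interpolation=cv2.INTER_CUBIC);b=cv2.resize(s[200:350,250:340],None,fx=4,fy=4,interpolation=cv2.INTER_CUBIC)
o=np.zeros((600,800,3),np.uint8);o[:300,:440]=a;o[:,440:]=b;cv2.imwrite('pics/m3.png',o)
```

```text
shift [ 0.0027 -0.0012  0.0955] turn [-0.0017 -0.0005 -0.001 ] pos [ 0.4685 -0.0327  0.1784] [-3.1399 -0.0005  1.595 ] F [-0.2664  0.247  -0.4605] M [-0.0257 -0.1205 -0.0265]
```

View pics/m3.png

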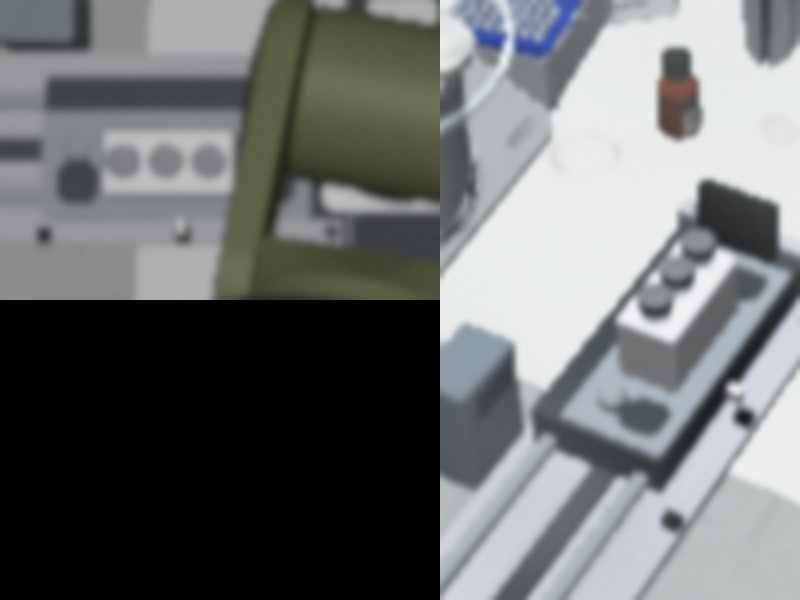

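The plate lies flat, with the stud at (77,160) in the narrow end and the wide hole at (77,183) empty, so it is locked. Going down behind the lug.

Converted, 0.025 m is 0.0833, 0.01 m is 0.0333.

>>> {"fn": "shift_gripper", "kwargs": {"increments": [{"pos":[0,-0.004,0.0333]},{"pos":[0,0,0.0667]},{"pos":[0,0,0.0833]},{"pos":[0,0,0.0667]},{"pos":[0,0,0.05]},{"pos":[0,0,0.0167]},{},{}]}}

```text
time_s: 14.7
ee_pos: [0.4679, -0.0328, 0.0849]
eef_rot: [3.141, 0.0, 1.596]
force: [-0.9, 0.1, 0.3]
grip_width: 0.0003
grip_force: 0.0
```

>>> {"fn": "shift_gripper", "kwargs": {"increments": [{"pos":[0.02,0,0]},{"pos":[0.02,0,0]},{"pos":[0.0133,0,0]},{"pos":[0.01,0,0]},{"pos":[0.01,0,0]},{}]}}

```text
time_s: 15.3
ee_pos: [0.4671, -0.0107, 0.0845]
eef_rot: [3.142, -0.0, 1.596]
force: [-0.1, -0.2, 0.3]
grip_width: 0.0004
grip_force: 0.0
```

Converted, 0.002 m is 0.0067, 0.001 m is 0.0033.

>>> {"fn": "shift_gripper", "kwargs": {"increments": [{"pos":[0.0067,0,0]},{"pos":[0.0033,0,0]},{}]}}

```text
time_s: 15.6
ee_pos: [0.467, -0.008, 0.0844]
eef_rot: [-3.142, -0.0, 1.596]
force: [-0.3, 0.1, 0.9]
grip_width: 0.0006
grip_force: 0.0
```

>>> {"fn": "shift_gripper", "kwargs": {"increments": [{"pos":[0.0033,0,0]},{}]}}

```text
time_s: 15.8
ee_pos: [0.467, -0.007, 0.0844]
eef_rot: [-3.142, 0.0, 1.596]
force: [-0.4, -0.6, 0.5]
grip_width: 0.0002
grip_force: 0.0
```

>>> {"fn": "shift_gripper", "kwargs": {"increments": [{"pos":[0.0033,0,0]},{}]}}

```text
time_s: 16.0
ee_pos: [0.467, -0.0059, 0.0844]
eef_rot: [-3.142, -0.0, 1.596]
force: [0.3, -0.4, -0.4]
grip_width: 0.0006
grip_force: 0.0
```

>>> {"fn": "shift_gripper", "kwargs": {"increments": [{"pos":[0.0033,0,0]},{}]}}

```text
time_s: 16.2
ee_pos: [0.4669, -0.0049, 0.0844]
eef_rot: [-3.142, -0.0, 1.596]
force: [0.3, 0.3, 0.3]
grip_width: 0.0001
grip_force: 0.0
```

Converted, 0.0007 m is 0.0023.

>>> {"fn": "shift_gripper", "kwargs": {"increments": [{"pos":[0.0023,0,0]},{}]}}

```text
time_s: 16.4
ee_pos: [0.4669, -0.0042, 0.0845]
eef_rot: [-3.142, 0.0, 1.596]
force: [-0.5, -0.1, -0.2]
grip_width: 0.001
grip_force: 0.0
```

>>> {"fn": "shift_gripper", "kwargs": {"increments": [{"pos":[0.0023,0,0]},{}]}}

```text
time_s: 16.6
ee_pos: [0.4669, -0.0035, 0.0845]
eef_rot: [3.142, -0.0, 1.596]
force: [0.2, -0.2, -0.6]
grip_width: 0.0003
grip_force: 0.0
```

>>> {"fn": "shift_gripper", "kwargs": {"increments": [{"pos":[0.0023,0,0]},{}]}}

```text
time_s: 16.8
ee_pos: [0.4669, -0.003, 0.0844]
eef_rot: [-3.142, 0.0, 1.596]
force: [-1.0, -2.6, -0.0]
grip_width: 0.0005
grip_force: 1.3
```

Contact at TCP y = -0.0032, so the middle station corresponds to TCP y of about 0.0768. Pushing out slowly.

>>> {"fn": "shift_gripper", "kwargs": {"increments": [{"pos":[0.0033,0,0]},{"pos":[0.0033,0,0]},{"pos":[0.0033,0,0]},{"pos":[0.0033,0,0]},{"pos":[0.0033,0,0]},{"pos":[0.0033,0,0]},{"pos":[0.0033,0,0]},{"pos":[0.0033,0,0]},{"pos":[0.0033,0,0]},{"pos":[0.0033,0,0]}]}}

```text
time_s: 17.8
ee_pos: [0.4666, 0.0073, 0.0845]
eef_rot: [-3.142, -0.0, 1.596]
force: [-1.0, -1.1, 0.2]
grip_width: 0.0005
grip_force: 0.4
```

>>> {"fn": "shift_gripper", "kwargs": {"increments": [{"pos":[0.0067,0,0]},{"pos":[0.0067,0,0]},{"pos":[0.0067,0,0]},{"pos":[0.0067,0,0]},{"pos":[0.0067,0,0]},{"pos":[0.0067,0,0]},{"pos":[0.0067,0,0]},{"pos":[0.0067,0,0]},{"pos":[0.0067,0,0]},{"pos":[0.0067,0,0]}]}}

```text
time_s: 18.8
ee_pos: [0.4661, 0.0273, 0.0844]
eef_rot: [-3.141, 0.0, 1.596]
force: [-1.0, -4.0, 0.5]
grip_width: 0.0007
grip_force: 2.3
```

>>> {"fn": "shift_gripper", "kwargs": {"increments": [{"pos":[0.01,0,0]},{"pos":[0.01,0,0]},{"pos":[0.01,0,0]},{"pos":[0.01,0,0]},{"pos":[0.01,0,0]},{"pos":[0.01,0,0]},{"pos":[0.01,0,0]},{"pos":[0.0067,0,0]},{"pos":[0.0033,0,0]},{}]}}

```text
time_s: 19.8
ee_pos: [0.4656, 0.0515, 0.0845]
eef_rot: [3.141, -0.001, 1.596]
force: [0.4, 0.5, -0.4]
grip_width: 0.0005
grip_force: 0.0
```

```bash
python3 rel.py 0.465 0.0768 0.0845 1.596
```

```text
shift [ 0.0253  0.     -0.    ] turn [ 0.0003 -0.0006 -0.0002] pos [0.4656 0.0515 0.0845] [ 3.1413 -0.0006  1.5958] F [ 0.3786  0.5077 -0.4215] M [-0.0413 -0.126   0.0146]
```

Converted, 0.001 m is 0.0033.

>>> {"fn": "shift_gripper", "kwargs": {"increments": [{"pos":[0.0033,0,0]},{"pos":[0.0033,0,0]},{"pos":[0.0033,0,0]},{"pos":[0.0033,0,0]},{"pos":[0.0033,0,0]},{"pos":[0.0033,0,0]},{"pos":[0.0033,0,0]},{"pos":[0.0033,0,0]},{"pos":[0.0033,0,0]},{"pos":[0.0033,0,0]}]}}

```text
time_s: 20.8
ee_pos: [0.4654, 0.0612, 0.0845]
eef_rot: [3.141, 0.0, 1.596]
force: [2.5, -5.0, -1.3]
grip_width: 0.0003
grip_force: 2.2
```

>>> {"fn": "shift_gripper", "kwargs": {"increments": [{"pos":[0.0033,0,0]},{"pos":[0.0033,0,0]},{"pos":[0.0033,0,0]},{"pos":[0.0033,0,0]},{"pos":[0.0017,0,0]},{"pos":[0.0017,0,0]}]}}

```text
time_s: 21.4
ee_pos: [0.4653, 0.0654, 0.0845]
eef_rot: [3.141, 0.001, 1.596]
force: [2.5, -13.7, 0.1]
grip_width: 0.0005
grip_force: 7.3
```

>>> {"fn": "shift_gripper", "kwargs": {"increments": [{"pos":[0.0017,0,0]},{"pos":[0.0017,0,0]}]}}

```text
time_s: 21.6
ee_pos: [0.4652, 0.0657, 0.0845]
eef_rot: [-3.142, 0.003, 1.596]
force: [1.8, -21.4, 1.8]
grip_width: 0.0009
grip_force: 10.7
```

>>> {"fn": "shift_gripper", "kwargs": {"increments": [{"pos":[0.0017,0,0]},{"pos":[0.0017,0,0]}]}}

```text
time_s: 21.8
ee_pos: [0.4652, 0.0668, 0.0845]
eef_rot: [-3.141, 0.002, 1.596]
force: [2.1, -13.1, -0.4]
grip_width: 0.0001
grip_force: 6.6
```

>>> {"fn": "shift_gripper", "kwargs": {"increments": [{"pos":[0.0017,0,0]},{"pos":[0.0017,0,0]}]}}

```text
time_s: 22.0
ee_pos: [0.4652, 0.0687, 0.0845]
eef_rot: [3.142, 0.001, 1.596]
force: [2.6, -7.4, -0.6]
grip_width: 0.0008
grip_force: 3.8
```

Converted, 0.0005 m is 0.0017.

>>> {"fn": "shift_gripper", "kwargs": {"increments": [{"pos":[0.0017,0,0]},{"pos":[0.0017,0,0]}]}}

```text
time_s: 22.2
ee_pos: [0.4651, 0.07, 0.0845]
eef_rot: [3.141, 0.0, 1.596]
force: [2.9, -4.4, 0.0]
grip_width: 0.0002
grip_force: 2.1
```

>>> {"fn": "shift_gripper", "kwargs": {"increments": [{"pos":[0.0017,0,0]},{"pos":[0.0017,0,0]}]}}

```text
time_s: 22.4
ee_pos: [0.4651, 0.0711, 0.0845]
eef_rot: [3.141, -0.0, 1.596]
force: [3.0, -3.6, -1.3]
grip_width: 0.0004
grip_force: 1.5
```

>>> {"fn": "shift_gripper", "kwargs": {"increments": [{"pos":[0.0017,0,0]},{"pos":[0.0017,0,0]}]}}

```text
time_s: 22.6
ee_pos: [0.465, 0.0722, 0.0845]
eef_rot: [3.142, -0.0, 1.596]
force: [2.0, -2.5, -0.3]
grip_width: 0.0006
grip_force: 1.1
```

Converted, 0.0005 m is 0.0017.

>>> {"fn": "shift_gripper", "kwargs": {"increments": [{"pos":[0.0017,0,0]},{"pos":[0.0017,0,0]}]}}

```text
time_s: 22.8
ee_pos: [0.465, 0.0733, 0.0845]
eef_rot: [-3.142, -0.0, 1.596]
force: [1.3, -2.2, 0.7]
grip_width: 0.0003
grip_force: 1.0
```

>>> {"fn": "shift_gripper", "kwargs": {"increments": [{"pos":[0.0017,0,0]},{"pos":[0.0017,0,0]}]}}

```text
time_s: 23.0
ee_pos: [0.4649, 0.0742, 0.0845]
eef_rot: [-3.141, -0.0, 1.596]
force: [0.6, -0.3, 0.9]
grip_width: 0.0003
grip_force: 0.5
```

>>> {"fn": "shift_gripper", "kwargs": {"increments": [{},{}]}}

```text
time_s: 23.2
ee_pos: [0.4648, 0.0742, 0.0843]
eef_rot: [-3.141, -0.0, 1.596]
force: [0.4, 0.5, -0.4]
grip_width: 0.0003
grip_force: 0.0
```

Converted, 0.0005 m is 0.0017.

>>> {"fn": "shift_gripper", "kwargs": {"increments": [{"pos":[0.0017,0,0]},{"pos":[0.0017,0,0]},{"pos":[0.0017,0,0]},{}]}}

```text
time_s: 23.6
ee_pos: [0.465, 0.0757, 0.0845]
eef_rot: [3.141, -0.0, 1.596]
force: [-0.8, -0.3, -0.1]
grip_width: 0.0006
grip_force: 0.0
```

>>> {"fn": "shift_gripper", "kwargs": {"increments": [{"pos":[0.0017,0,0]},{}]}}

```text
time_s: 23.8
ee_pos: [0.4649, 0.0762, 0.0845]
eef_rot: [3.141, -0.0, 1.596]
force: [-0.2, -0.2, -0.5]
grip_width: 0.0003
grip_force: 0.0
```

>>> {"fn": "shift_gripper", "kwargs": {"increments": [{"pos":[-0.0333,0,0]},{"pos":[-0.0667,0,0]},{"pos":[-0.0667,0,0]},{"pos":[-0.0333,0,-0.0667]},{"pos":[0,0,-0.1]},{"pos":[0,0,-0.1]},{"pos":[-0.1,0,-0.0333]},{"pos":[-0.1333,0,0]},{"pos":[-0.1333,0,0]},{"pos":[-0.1,0,0]}]}}

```text
time_s: 24.8
ee_pos: [0.4695, -0.1264, 0.1746]
eef_rot: [3.141, 0.0, 1.595]
force: [-0.0, 0.3, -0.2]
grip_width: 0.0006
grip_force: 0.0
```

>>> {"fn": "shift_gripper", "kwargs": {"increments": [{"pos":[-0.1,0,0]},{},{}]}}

```text
time_s: 25.1
ee_pos: [0.4703, -0.1545, 0.1742]
eef_rot: [-3.141, -0.0, 1.594]
force: [0.2, 0.2, -0.1]
grip_width: 0.0005
grip_force: 0.0
```

Run:
```python
from look import *
t=snap('top','top3')['pixels']; s=snap('side','side3')['pixels']
a=cv2.resize(t[225:325,145:315],(510,300),interpolation=cv2.INTER_CUBIC);b=cv2.resize(s[200:400,215:355],None,fx=3,fy=3,interpolation=cv2.INTER_CUBIC)
o=np.zeros((600,800,3),np.uint8);o[:300,:380]=a[:,:380];o[300:,:380]=cv2.resize(t[225:300,195:290],(380,300),interpolation=cv2.INTER_CUBIC);o[:,380:]=b;cv2.imwrite('pics/m4.png',o)
```

```text
(no output)
```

View pics/m4.png

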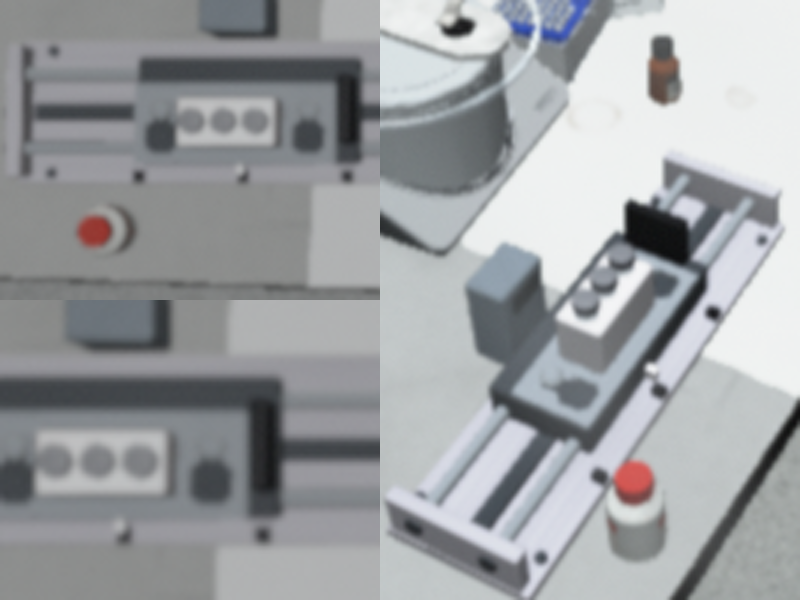

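The white carrier mark at (240,170) lines up with the middle pointer. The studs sit in the narrow slot ends, both bottles stand, and the arm is clear.

```bash
python3 -c "
from station import ctrl, eyes
print(ctrl.hand_in())"
```

```text
the job is handed in; nothing more can be done
None
```

The job is handed in at about 25 s: the vial plate is locked on the carrier's studs, the carrier is clicked into the middle station, and both dropper bottles still stand where they were.

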